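# Tip the test bars into the carrying case and click its lid shut

## Robot

A 6-joint arm with a two-finger parallel gripper is mounted at the origin on the work surface. World frame = base frame: x ahead of the robot, y to its left, z up, the work surface at z = 0. Lengths are in m, angles in degrees, forces in N, time in s.
With the tool pointing down it reaches from about 0.4 to 0.825 m from the base axis. Payload 7 kg.
Tool frame: the origin (TCP) lies midway between the tips of the shut fingers; the grasp point (between the pads) lies ctrl.grasp_offset behind it (ctrl.grasp_offset is the distance from the TCP to the grasp point, in m); z points along the fingers, y is the line along which they close (so a half turn about z gives the same grasp; the last joint's range is limited). The gripper opens to 88 mm and grips with 3 to 60 N. Pads are 19 mm wide; open, the fingers measure 130 mm over their backs; the gripper's body (78 mm by 193 mm) begins 47 mm behind the grasp point.
Start: joints at [91.335, 20.546, 0.682, 0, -70.136, -16.507], TCP at [0.177, 0.651, 0.227] pointing down, gripper open.
Joint ranges: [-176.03, 176.03], [-82.01, 121.73], [-58.28, 71.71], [-173.87, 95.51], [-174.79, -0.11], [-173.66, 173.66]. Speed limits (degrees/s): [136.94, 136.94, 172.46, 180, 180, 180].

## Interface

Orientations are given as [roll, pitch, yaw] about the fixed x, y, z axes, in that order (R = Rz(yaw) Ry(pitch) Rx(roll)).
In Python, from plant import ctrl gives the robot as it stands. The module is installed in compiled form; this text tells all that it offers.
- The arm moves only by the tool send_rows, never from a script. Its argument "increments" is a list that holds one entry, the list of rows, each a list of 4 numbers: the shift along the world's x, y, z normalised to -1 to 1, where 1 is 0.2 m, then the turn about the world's z normalised to -1 to 1, where 1 is 1.5 rad. In form: [[[x, y, z, roll], ...]]. A call has 1 to 12 rows; each row is the pose to reach, as a shift and turn from the pose commanded when the call began; what a row does not reach only later rows make up. A row lasts 1/8 s, in which the tool goes at most 62.5 mm and 10.7 degrees, less where a joint would pass 70% of its speed; a pose out of reach is approached as far as the arm can. A call with a number of a shift or a turn outside -1 to 1 is refused whole. A call with a gripper value outside its range is refused whole. "jaw" is the opening, from 0 (shut) to 1 (fully open), set as the call begins (left out, the last holds). The fingers move at their own pace and stop on an object; the grip force is fixed at half the most. Time passes only in rows, so rows that repeat a pose let the fingers close. It gives the time, the measured TCP pose, the force, the opening and the grip force at its end, in the units of the state.
- ctrl.get_obs(): the state, without advancing time (a new reading comes with each control period).
- ctrl.snapshot(name): name is "scene" or "top" or "wrist"; returns the picture (384x512x3 uint8, red, green, blue); there is no depth.
- ctrl.calibration(name): a dict with "mtx" (3x3 intrinsics, pixels), "eye" and "attitude" of the camera in the world. Camera axes: x right, y up, looking along -z (the intrinsics and any distortion apply to the point x, -y, -z); pixel columns grow to the right and rows downward; lengths in m; the calibration is good to about 2 mm. A picture is of the moment at which its call begins: read the wrist's pose just before it. calibration takes no time and is no camera call; for the wrist camera it gives the pose at the moment of the call.
- ctrl.close_job(): hands the job in; it is judged then, once.
Trained networks look in the newest picture that a camera, given by its name, has taken for a name from the list of things; names that differ only in an ending like _2 or _b are one class to them, and where a whole thing is asked for, a point or a joint stands for the part that bears it (a point fixed in the world has none). Each returns a list of dicts, best first, with "conf" (0 to 1); they miss things now and then, are a little off and sometimes report something else, mostly with a low value. They report only what shows in the picture. A call takes as long as a camera call. They do not tell look-alikes from the thing itself.
- ctrl.trace(thing, camera): "mask" (384x512 bool, what is visible of it) and "bbox" ([left, top, right, bottom] in pixels, round what is visible of it).
- ctrl.spot_point(thing, camera): "pixel" ([row, column] in pixels: a listed point, or the origin of a listed thing).
The state is a dict: "clock": time; "joint_pos": joint angles; "qvel": joint speeds; "tau": joint torques, N m; "tool_pos": TCP position; "orientation": TCP orientation; "force": force on the tool from outside, world axes, zero at the start; "moment": the same for the moment, N m; "opening": finger opening in m; "gripper_force": force on a finger pad.
Only numpy, scipy, OpenCV 4.12 (cv2) and the standard library are available. Lean on these libraries where they do the work, as an engineer would, in place of code of your own. Each camera call takes 0.05 s, during which the arm holds its last target. There are 200 camera calls.

## Task

Take the scoop tray by its handle, lift it with the three aluminium bars on it, and tip it so that all three slide into the open carrying case. Set the empty tray back down flat on the bench, and press the case's lid fully shut, past its spring catch, so that it stays shut with the bars inside. Leave the other things on the bench where they are.

Things in the scene. Friction and masses are not known exactly. Their poses are not given: they have to be found in the camera images.
- case: open black carrying case with aluminium edges, fixed, 170 (its x) by 220 mm (its y), rim 75 mm up, walls and floor 6 mm thick. Origin: centre of its underside; z up. The lid is hinged along its +x rim (on the robot's left); the spring catch is in the middle of its -x wall. Its y axis points roughly back to the robot: the +y end is the near one
- lid (a joint): angle of the case's lid, rad: 0 fully shut, about 1.6 standing upright, 2.0 the widest. A stiff hinge: the lid stays where it is left. At about 0.1 a nub on the lid's tongue meets the spring catch, and at about 0.04 it snaps past it; 8 to 15 N down near the free edge does it
- lid_hinge (a point): middle of the hinge line, on the case's +x rim, 75 mm above the bench; its axes turn with the lid and, when shut, lie along the case's. The lid is a panel 186 x 220 mm, 16 mm thick, that reaches from here along its own -x; its outer face is 16 mm out along its own +z
- lid_edge (a point): middle of the lid's free edge, on its outer face, 186 mm from the hinge; moves with the lid. Below it hangs a 30 mm long, 40 mm wide steel tongue with the nub (towards the lid's inner side)
- tray: loose bare-steel scoop tray, 0.16 kg, 130 (its x) by 84 mm (its y), floor 4 mm thick, walls 20 mm high at the back (-x) and sides, open at the front (+x). Origin: centre of its underside; z up. A flat black upright handle, 14 mm thick (along y), 22 mm wide (along x), 96 mm high, stands just behind the rear wall
- tray_grip (a point): point to grip on the tray's handle, in the middle of its thickness, 26 mm below its top; 76 mm behind (-x) and 70 mm above the tray's origin; axes parallel to the tray's. Pads close along the tray's y
- tray_lip (a point): middle of the tray's open front edge, on the floor's upper face: 65 mm ahead (+x) of the tray's origin and 4 mm above it
- bar0_mid (a point): centre of one of three loose aluminium bars, 60 x 21 x 20 mm (its x, y, z), about 70 g, that start side by side, lengthwise, in the scoop tray
- bar1_mid (a point): centre of one of three loose aluminium bars, 60 x 21 x 20 mm (its x, y, z), about 70 g, that start side by side, lengthwise, in the scoop tray
- bar2_mid (a point): centre of one of three loose aluminium bars, 60 x 21 x 20 mm (its x, y, z), about 70 g, that start side by side, lengthwise, in the scoop tray
- test_block: round bare-steel hardness test block, 64 mm diameter, 16 mm high, lying on the bench; leave alone; origin centre of underside
- bottle: white plastic bottle with white cap, 60 mm diameter, 150 mm high, standing; leave alone; origin centre of underside
- jar: amber glass jar, 64 mm diameter, 70 mm high, standing; leave alone; origin centre of underside
- driver: black-handled screwdriver, 190 mm long, lying on the bench; leave alone; origin under its middle
- mug: white ceramic mug, 80 mm diameter, 95 mm high, standing; leave alone; origin centre of underside
- spray: grey can, 48 mm diameter, 130 mm high, standing; leave alone; origin centre of underside
There are look-alikes about, which are no part of the job. What is shaped like the part that bears bar1_mid but blue or green is not meant.

How it is judged:
By the outcome, as a careful person would: the job done as asked, in the order asked, and still so for the second after the job is handed in, with the robot touching nothing.
It also fails if it takes over 70 s, if anything falls off the work surface, if the arm or the gripper's body presses on something with over 40 N, if the wrist force passes 120 N, or if a joint passes its speed limit or range.

## Working session

There is one attempt and no reset: what is moved stays moved. The work goes in short steps, Python scripts to look and compute and a tool call to move; the robot and the scene stay as the last step left them, time stands still between calls to the robot, and variables do not carry over. Pictures are saved under pics/ and viewed, at most 10 in all, crops included, and the job is handed in when it is done.

Besides the shell and the picture viewer there is one more tool, called after "Call:" by a JSON object that holds its "api" and its "payload", one argument or row to a line. send_rows: Moves the arm, as the interface text tells. Its arguments: {"type":"object","properties":{"increments":{"type":"array"},"jaw":{"type":"number"}},"required":["increments"]}

```bash
mkdir -p pics
cat > h.py <<'E'
import numpy as np, cv2
from plant import ctrl
from scipy.spatial.transform import Rotation as R
def cal(n):
    c=ctrl.calibration(n); A=np.array(c['attitude'],float)
    if A.shape!=(3,3): A=R.from_euler('xyz',A,degrees=True).as_matrix()
    return np.array(c['mtx']),np.array(c['eye']),A
def ray(n,rc):
    K,e,A=cal(n); v=np.linalg.inv(K)@[rc[1],rc[0],1]; return e,A@(v*[1,-1,-1])
def atz(n,rc,z):
    e,d=ray(n,rc); return e+d*(z-e[2])/d[2]
def tri(obs):
    M=np.zeros((3,3));b=np.zeros(3)
    for n,rc in obs:
        e,d=ray(n,rc);d=d/np.linalg.norm(d);P=np.eye(3)-np.outer(d,d);M+=P;b+=P@e
    p=np.linalg.solve(M,b)
    return p
def proj(n,p):
    K,e,A=cal(n); v=(A.T@(np.array(p)-e))*[1,-1,-1]; q=K@v; return q[1]/q[2],q[0]/q[2]
def snap(n,f):
    im=ctrl.snapshot(n); cv2.imwrite('pics/'+f,cv2.cvtColor(im,cv2.COLOR_RGB2BGR)); return im
E
python3 - <<'E'
from h import *
print(ctrl.calibration('top')); print(ctrl.get_obs(), ctrl.grasp_offset)
ims=[]
for n in ['scene','top']:
    snap(n,n+'0.png')
    for t in ['case','lid_hinge','lid_edge','tray','tray_grip','tray_lip','bar0_mid','test_block','bottle','jar','driver','mug','spray']:
        print(n,t,[(np.round(r['pixel']).tolist(),round(r['conf'],2)) for r in ctrl.spot_point(t,n)])
E
```

```text
{'mtx': array([[439.28424699,   0.        , 257.14946354],
       [  0.        , 439.28424699, 195.77815977],
       [  0.        ,   0.        ,   1.        ]]), 'eye': array([ 0.39931611, -0.02052018,  1.60093145]), 'attitude': array([  6.53971394,  -0.25361301, -89.28011468])}
{'clock': 0.0, 'joint_pos': array([ 9.13363384e+01,  2.05921780e+01,  6.32911814e-01, -2.15401125e-02,
       -7.01343881e+01, -1.65062771e+01]), 'qvel': array([ 0.05455349, -0.00999405,  0.0355608 ,  0.02142375, -0.01512674,
       -0.05902357]), 'tau': array([-3.00520887e-04, -5.82728148e+01,  2.93062985e+01,  6.99721590e+00,
        7.21115386e-03, -1.57540599e-04]), 'tool_pos': array([0.17653219, 0.65099666, 0.22560328]), 'orientation': array([ 1.79904452e+02, -7.19751386e-03, -1.51772689e+01]), 'force': array([-0.00882476,  0.15544159, -0.03698508]), 'moment': array([ 0.02280425, -0.0254572 , -0.02763132]), 'gripper_force': 0.0, 'opening': 0.08779023433583441} 0.0188
scene case [([210.0, 274.0], 0.89)]
scene lid_hinge [([178.0, 303.0], 0.93)]
scene lid_edge [([122.0, 328.0], 0.95), ([143.0, 338.0], 0.45
[... 392 characters left out ...]
, ([143.0, 335.0], 0.44)]
scene driver [([166.0, 262.0], 0.78)]
scene mug [([141.0, 338.0], 0.8)]
scene spray [([193.0, 382.0], 0.71), ([143.0, 339.0], 0.67)]
top case [([195.0, 230.0], 0.96), ([227.0, 375.0], 0.35)]
top lid_hinge [([198.0, 205.0], 0.92)]
top lid_edge [([194.0, 178.0], 0.87)]
top tray [([209.0, 316.0], 0.87), ([204.0, 318.0], 0.72)]
top tray_grip [([229.0, 320.0], 0.94)]
top tray_lip [([188.0, 316.0], 0.7)]
top bar0_mid [([194.0, 176.0], 0.41)]
top test_block [([155.0, 278.0], 0.82)]
top bottle [([226.0, 374.0], 0.85)]
top jar [([188.0, 382.0], 0.59)]
top driver [([247.0, 212.0], 0.76), ([206.0, 313.0], 0.32)]
top mug [([250.0, 131.0], 0.9)]
top spray [([169.0, 149.0], 0.5)]
```

```bash
python3 -c "
import cv2,numpy as np
a=cv2.imread('pics/scene0.png');b=cv2.imread('pics/top0.png')
cv2.imwrite('pics/both.png',cv2.resize(np.vstack([a,b]),(400,600)))"
```

```text
(no output)
```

View pics/scene0.png

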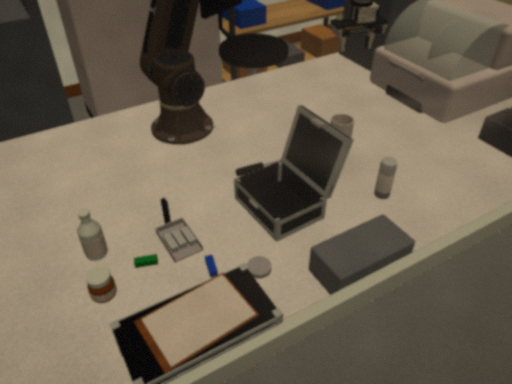

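View pics/top0.png

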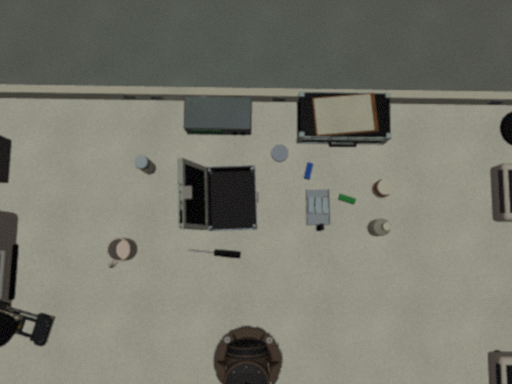

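The scene shows the tray with three grey bars at scene (239,180) / top (207,318), with its handle at top (228,320). The case is at top (197,232), with its lid leaning out to the left.

What could be confused with the targets:
- **Bars:** blue one at top (171,308), green one at top (199,347). The three grey ones in the tray are meant.
- **Case:** the flat case holding paper at top (118,345) and the dark box at top (114,218). The open case with the raised lid is meant.

Run:
```python
from h import *
np.set_printoptions(precision=4,suppress=True)
ims={n:snap(n,n+'1.png') for n in ['scene','top']}
for t in ['case','lid_hinge','lid_edge','tray','tray_grip','tray_lip']:
    o=[(n,ctrl.spot_point(t,n)[0]['pixel']) for n in ['scene','top']]
    p=tri(o); print(t,p,'reproj',[np.round(np.array(proj(n,p))-rc,1) for n,rc in o])
for t,z in [('case',0),('lid_hinge',.075),('tray',0),('tray_grip',.07),('tray_lip',.004),('driver',0),('test_block',0),('bottle',0)]:
    print(t,z,atz('top',ctrl.spot_point(t,'top')[0]['pixel'],z)[:2])
for t in ['tray','case']:
    m=ctrl.trace(t,'top')[0]; print(t,m['bbox'],m['conf'])
    c=cv2.minAreaRect(np.argwhere(m['mask'])[:,::-1].astype(np.float32)); print(c)
c=lambda im,a,b:cv2.cvtColor(cv2.resize(im[a[0]:a[1],b[0]:b[1]],None,fx=4,fy=4,interpolation=2),cv2.COLOR_RGB2BGR)
cv2.imwrite('pics/crop1.png',c(ims['top'],(145,265),(170,350)))
```

```text
case [ 0.5642  0.0651 -0.0031] reproj [array([-0.2,  2. ]), array([0.8, 1.4])]
lid_hinge [ 0.6317 -0.0955  0.2437] reproj [array([ -8.2, -61.9]), array([-30.9, -37.3])]
lid_edge [0.5526 0.2312 0.243 ] reproj [array([ 0., -0.]), array([-0., -0.])]
tray [ 0.623  -0.0873  0.2403] reproj [array([ -8.5, -62.5]), array([-31.7, -37.8])]
tray_grip [ 0.4633 -0.2532  0.0572] reproj [array([-0. ,  1.5]), array([0.4, 1.1])]
tray_lip [ 0.607  -0.2393  0.0039] reproj [array([ 0.1, -2.8]), array([-0.8, -1.9])]
case 0 [0.5668 0.0703]
lid_hinge 0.075 [ 0.5531 -0.2358]
tray 0 [ 0.5469 -0.2383]
tray_grip 0.07 [ 0.4642 -0.2474]
tray_lip 0.004 [ 0.6041 -0.2463]
driver 0 [0.3839 0.1315]
test_block 0 [ 0.7444 -0.0969]
bottle 0 [ 0.473  -0.4597]
tray [303.8, 192.1, 329.6, 230.2] 0.72
((318.5, 209.0), (40.0, 23.0), 90.0)
case [177.1, 156.1, 261.7, 226.7] 0.68
((218.0, 193.5), (73.0, 80.0), 90.0)
```

View pics/crop1.png

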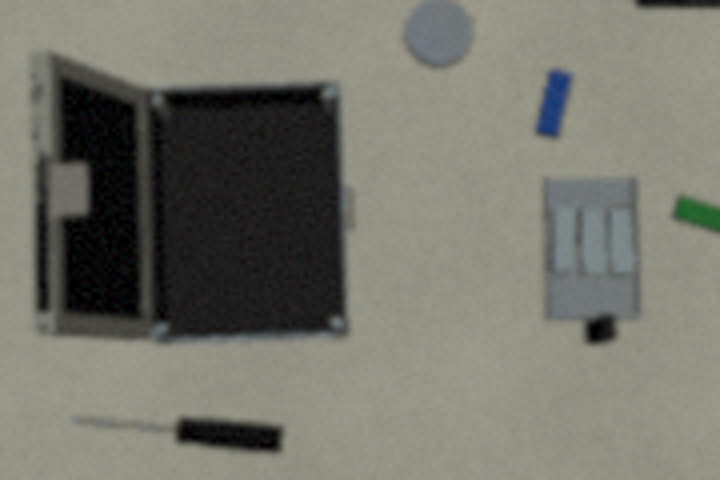

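The close crop confirms it: the three grey bars lie in the tray at about pixel (205, 311–325), with the blue and green ones outside. The case's rim corners are at crop (157,99), (333,92), (336,322) and (160,330). I'll rise and swing over.

Call:
{"api": "send_rows", "payload": {
  "increments": [
    [[0.2,0,0.75,0.177],[0.4,0,0.75,0.177],[0.7,-0.3,0.75,0.177],[1,-0.6,0.75,0.177],[1,-1,0.75,0.177],[1,-1,0.75,0.177],[1,-1,0.75,0.177]]
  ]
}}

```text
clock: 3.48
tool_pos: [0.378, 0.4484, 0.3784]
orientation: [-179.9, -0.1, -0.1]
force: [0.4, 0.4, 1.0]
opening: 0.0879
gripper_force: 0.0
```

Run:
```python
from h import *
np.set_printoptions(precision=4,suppress=True)
for c,r in [(157,99),(333,92),(336,322),(160,330)]: print(atz('top',(145+r/4-.4,170+c/4-.4),.075))
for c,r in [(545,178),(636,178),(545,318),(637,318),(600,329)]: print('tray',atz('top',(145+r/4-.4,170+c/4-.4),.02 if r<325 else .096))
print(ctrl.get_obs()['tool_pos'],ctrl.get_obs()['orientation'])
```

```text
[0.6657 0.1461 0.075 ]
[ 0.674  -0.0087  0.075 ]
[ 0.4718 -0.014   0.075 ]
[0.4629 0.1384 0.075 ]
tray [ 0.6073 -0.2017  0.02  ]
tray [ 0.6084 -0.2844  0.02  ]
tray [ 0.4804 -0.2017  0.02  ]
tray [ 0.4814 -0.2845  0.02  ]
tray [ 0.4677 -0.2401  0.096 ]
[0.378  0.4484 0.3784] [-179.8703   -0.0768   -0.1177]
```

Call:
{"api": "send_rows", "payload": {
  "increments": [
    [[0.1,-0.3,0,0],[0.2,-0.6,0,0],[0.3,-1,0,0],[0.4,-1,0,0],[0.4,-1,0,0]]
  ]
}}

```text
clock: 4.1
tool_pos: [0.4576, 0.2503, 0.3766]
orientation: [-180.0, -0.0, -0.1]
force: [-0.6, 0.1, -1.0]
opening: 0.0875
gripper_force: 0.0
```

Call:
{"api": "send_rows", "payload": {
  "increments": [
    [[0,-0.3,0,0],[0,-0.6,0,0],[0,-1,0,0],[0,-1,0,0]]
  ]
}}

```text
clock: 4.6
tool_pos: [0.4562, 0.0498, 0.3769]
orientation: [-180.0, -0.0, -0.0]
force: [0.7, 0.4, -0.0]
opening: 0.0882
gripper_force: 0.0
```

Call:
{"api": "send_rows", "payload": {
  "increments": [
    [[0,-0.3,0,0],[0,-0.6,-0.2,0],[0,-1,-0.5,0],[0,-1,-0.5,0],[0,-1,-0.5,0]]
  ]
}}

```text
clock: 5.22
tool_pos: [0.4556, -0.1494, 0.2738]
orientation: [-180.0, 0.3, -0.1]
force: [-0.1, 0.8, 1.7]
opening: 0.088
gripper_force: 0.0
```

Run:
```python
from h import *
np.set_printoptions(precision=4,suppress=True)
o=ctrl.get_obs();print(o['tool_pos'],o['orientation'],o['joint_pos'])
snap('wrist','w1.png')
for t,z in [('tray_grip',.07),('tray_lip',.004),('tray',0)]:
    for r in ctrl.spot_point(t,'wrist')[:2]: print(t,r,atz('wrist',r['pixel'],z))
```

```text
[ 0.4556 -0.1494  0.2738] [-179.9899    0.2963   -0.1069] [  5.3933   0.223  -18.4473  -0.0405 -71.6237  84.5126]
tray_grip {'pixel': [151.4, 351.0], 'conf': 0.94} [ 0.4754 -0.2497  0.07  ]
tray_lip {'pixel': [21.9, 339.1], 'conf': 0.77} [ 0.6158 -0.2436  0.004 ]
tray {'pixel': [81.1, 334.9], 'conf': 0.77} [ 0.5516 -0.2433  0.    ]
```

View pics/w1.png

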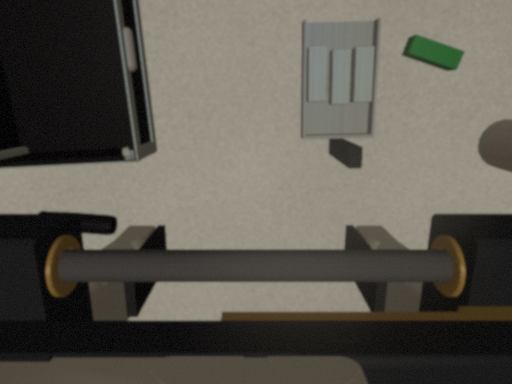

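The wrist view shows the tray's rear wall at row 135, columns 302–374, and the handle at (152,347). I'll move over the handle and measure again from closer.

Call:
{"api": "send_rows", "payload": {
  "increments": [
    [[0.03,-0.25,-0.15,0],[0.07,-0.48,-0.3,0],[0.07,-0.48,-0.4,0],[0.07,-0.48,-0.4,0],[0.07,-0.48,-0.4,0]]
  ]
}}

```text
clock: 6.05
tool_pos: [0.4718, -0.2438, 0.1981]
orientation: [180.0, -0.1, 0.1]
force: [0.4, -0.5, 0.3]
opening: 0.0874
gripper_force: 0.0
```

Run:
```python
from h import *
np.set_printoptions(precision=4,suppress=True)
snap('wrist','w2.png')
o=ctrl.get_obs();print(o['tool_pos'],o['orientation'])
for t,z in [('tray_grip',.07),('tray_lip',.004),('tray',0)]:
    for r in ctrl.spot_point(t,'wrist')[:2]: print(t,r,atz('wrist',r['pixel'],z))
snap('top','t2.png')
for t,z in [('tray_grip',.07)]:
    for r in ctrl.spot_point(t,'top')[:2]: print(t,r,atz('top',r['pixel'],z))
```

```text
[ 0.4719 -0.2438  0.1983] [179.9648  -0.1534   0.1458]
tray_grip {'pixel': [186.3, 261.2], 'conf': 0.96} [ 0.4713 -0.2492  0.07  ]
tray_lip {'pixel': [25.9, 256.5], 'conf': 0.96} [ 0.6102 -0.245   0.004 ]
tray_lip {'pixel': [184.5, 259.1], 'conf': 0.17} [ 0.4572 -0.2482  0.004 ]
tray {'pixel': [95.0, 259.1], 'conf': 0.66} [ 0.5475 -0.2479  0.    ]
tray_grip {'pixel': [187.3, 318.7], 'conf': 0.41} [ 0.6077 -0.2412  0.07  ]
```

View pics/w2.png

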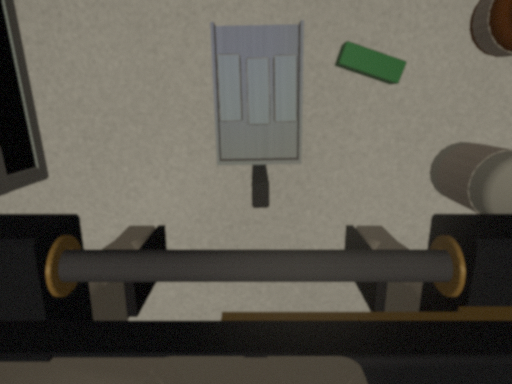

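The close view has the handle at rows 165–207, column 260, almost centred between the fingers. I'll descend and grip.

Call:
{"api": "send_rows", "payload": {
  "increments": [
    [[-0.005,-0.015,-0.25,0],[-0.005,-0.015,-0.45,0],[-0.005,-0.015,-0.6,0],[-0.005,-0.015,-0.735,0],[-0.005,-0.015,-0.735,0]]
  ]
}}

```text
clock: 6.98
tool_pos: [0.4683, -0.2473, 0.0481]
orientation: [-180.0, 0.2, 0.0]
force: [-0.0, 0.1, 0.1]
opening: 0.0877
gripper_force: 0.0
```

Call:
{"api": "send_rows", "payload": {
  "increments": [
    [[0,0,0,0],[0,0,0,0],[0,0,0,0],[0,0,0,0],[0,0,0,0]]
  ],
  "jaw": 0.0
}}

```text
clock: 7.6
tool_pos: [0.4697, -0.2476, 0.0498]
orientation: [180.0, -0.0, 0.0]
force: [-0.4, 0.5, -0.6]
opening: 0.0435
gripper_force: 0.0
```

Call:
{"api": "send_rows", "payload": {
  "increments": [
    [[0,0,0,0],[0,0,0,0],[0,0,0,0],[0,0,0,0],[0,0,0,0],[0,0,0,0]]
  ]
}}

```text
clock: 8.35
tool_pos: [0.4697, -0.2476, 0.0495]
orientation: [-180.0, 0.0, 0.0]
force: [0.3, -0.6, -1.4]
opening: 0.0139
gripper_force: 29.9
```

Call:
{"api": "send_rows", "payload": {
  "increments": [
    [[0,0,0.1,0],[0,0,0.2,0],[0,0,0.2,0]]
  ]
}}

```text
clock: 8.72
tool_pos: [0.4701, -0.2476, 0.0903]
orientation: [180.0, -0.1, 0.0]
force: [0.9, 1.1, -4.7]
opening: 0.0143
gripper_force: 30.0
```

Run:
```python
from h import *
o=ctrl.get_obs();print(o['tool_pos'],o['force'],o['moment'],o['opening'],o['gripper_force'])
a=snap('scene','s3.png');b=snap('wrist','w3.png')
c=lambda im:cv2.cvtColor(im,cv2.COLOR_RGB2BGR)
cv2.imwrite('pics/c3.png',np.hstack([cv2.resize(c(a[140:280,120:260]),(400,400)),cv2.resize(c(b[0:250,130:380]),(400,400))]))
```

```text
[ 0.47009748 -0.24755806  0.09025643] [ 0.90341119  1.14196686 -4.6525254 ] [0.0798804  0.26562066 0.00448051] 0.014324559188332987 29.99337762594223
```

View pics/c3.png

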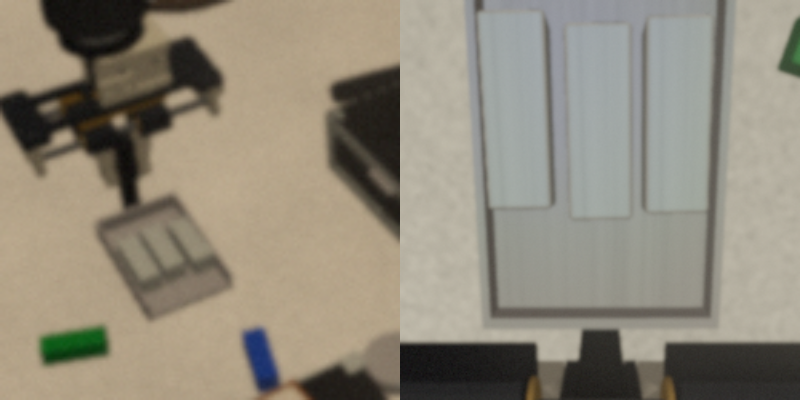

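The tray hangs level from the handle with all three bars in it. I'll raise it and carry it to the case, gently and level. The tool only turns about z, so I'll tip the tray by pushing its lip against the case's far inner wall, letting the handle pivot in the pads.

Call:
{"api": "send_rows", "payload": {
  "increments": [
    [[0,0,0.1,0],[0,0,0.2,0],[0,0,0.3,0],[0,0.05,0.4,0.01],[0,0.13,0.5,0.02],[0,0.25,0.5,0.031],[0,0.38,0.5,0.031],[0,0.52,0.5,0.031],[0,0.66,0.5,0.031],[0,0.78,0.5,0.031],[0,0.86,0.5,0.031],[0,0.9,0.5,0.031]]
  ]
}}

```text
clock: 10.32
tool_pos: [0.4693, -0.0669, 0.1889]
orientation: [180.0, 0.1, 2.7]
force: [-0.1, -1.0, -4.9]
opening: 0.014
gripper_force: 30.0
```

Call:
{"api": "send_rows", "payload": {
  "increments": [
    [[0.01,0.06,0,0],[0.03,0.15,0,0],[0.05,0.26,0,0],[0.08,0.37,0,0],[0.11,0.46,0,0],[0.14,0.53,0,0],[0.16,0.58,0,0],[0.17,0.6,0,0],[0.17,0.6,0,0]]
  ]
}}

```text
clock: 11.45
tool_pos: [0.5037, 0.0524, 0.1895]
orientation: [180.0, 0.0, 2.7]
force: [-1.0, -0.6, -4.7]
opening: 0.0136
gripper_force: 30.0
```

Run:
```python
from h import *
o=ctrl.get_obs();print(o['tool_pos'],o['orientation'],o['force'],o['moment'],o['opening'],o['gripper_force'])
a=snap('scene','s4.png');b=snap('wrist','w4.png');t=snap('top','t4.png')
print([ (n,ctrl.spot_point('tray_lip',n)[:1]) for n in ['scene','wrist','top']])
for n in ['scene','wrist']:
  for r in ctrl.spot_point('tray_lip',n)[:1]: print(atz(n,r['pixel'],.19+.0188-.066))
c=lambda im:cv2.cvtColor(im,cv2.COLOR_RGB2BGR)
cv2.imwrite('pics/c4.png',np.hstack([cv2.resize(c(a[90:250,200:360]),(400,400)),cv2.resize(c(b),(400,300))[:,:] if 0 else cv2.resize(c(b[0:320,90:410]),(400,400))]))
```

```text
[0.50368015 0.05239643 0.18945864] [1.79992015e+02 1.53634006e-02 2.70385090e+00] [-0.95988673 -0.62740807 -4.66835799] [-0.15173706  0.29148945 -0.00174433] 0.013577849683565953 29.998707175254822
[('scene', [{'pixel': [183.7, 294.6], 'conf': 0.93}]), ('wrist', []), ('top', [{'pixel': [171.3, 232.4], 'conf': 0.63}])]
[0.64262762 0.06601129 0.1428    ]
```

View pics/c4.png

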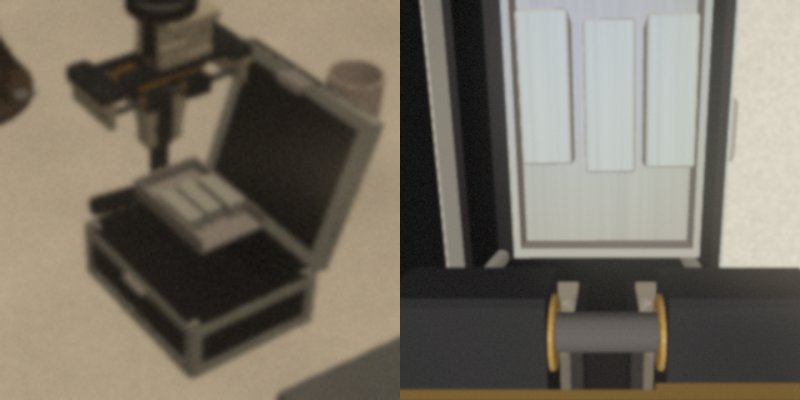

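The tray is level over the case, with its lip at about x 0.643, and it clears the lid. I'll lower it inside the case, then pivot it.

Call:
{"api": "send_rows", "payload": {
  "increments": [
    [[0,0,-0.1,0],[0,0,-0.2,0],[0,0,-0.3,0],[0,0,-0.4,0],[0,0,-0.48,0],[0,0,-0.5,0],[0,0,-0.5,0]]
  ]
}}

```text
clock: 12.72
tool_pos: [0.5039, 0.0524, 0.0898]
orientation: [180.0, -0.0, 2.7]
force: [-0.3, -0.5, -3.3]
opening: 0.0137
gripper_force: 30.0
```

Call:
{"api": "send_rows", "payload": {
  "increments": [
    [[0.03,0.002,0,0],[0.06,0.003,0,0],[0.09,0.004,0,0],[0.12,0.006,0,0],[0.12,0.006,0,0]]
  ]
}}

```text
clock: 13.35
tool_pos: [0.5282, 0.0537, 0.0895]
orientation: [180.0, -0.0, 2.7]
force: [-0.3, 0.0, -4.6]
opening: 0.0134
gripper_force: 30.0
```

Call:
{"api": "send_rows", "payload": {
  "increments": [
    [[0.02,0.001,0,0],[0.04,0.002,0.02,0],[0.07,0.003,0.06,0],[0.1,0.005,0.1,0],[0.1,0.005,0.1,0]]
  ]
}}

```text
clock: 13.98
tool_pos: [0.5455, 0.054, 0.1095]
orientation: [180.0, 0.3, 2.7]
force: [-7.1, -0.6, -0.8]
opening: 0.0136
gripper_force: 30.0
```

Run:
```python
from h import *
o=ctrl.get_obs();print(o['tool_pos'],o['orientation'],o['force'],o['moment'],o['opening'],o['gripper_force'])
a=snap('scene','s5.png')
r=ctrl.spot_point('tray_lip','scene')[:1]; print(r)
e,d=ray('scene',r[0]['pixel']); s=(.07-0)/1
for x in (.65,.66,.67,.68): print(e+d*(x-e[0])/d[0])
```

```text
[0.54550562 0.05404598 0.10953276] [179.95328765   0.25089171   2.6785354 ] [-7.05966942 -0.64344784 -0.76363393] [-0.0246727   3.00249649  0.06342535] 0.01355234248868709 29.999743402004242
[{'pixel': [216.9, 301.0], 'conf': 0.94}]
[0.65       0.09159529 0.01393239]
[0.66       0.08368157 0.02583735]
[0.67       0.07576785 0.03774231]
[0.68       0.06785413 0.04964727]
```

The force is 7 N on the wall and the tray is starting to pivot (about 12°). I'll continue the arc to about 45°.

Call:
{"api": "send_rows", "payload": {
  "increments": [
    [[0.04,0.002,0.06,0],[0.07,0.003,0.1,0],[0.11,0.005,0.14,0],[0.15,0.007,0.18,0],[0.19,0.009,0.21,0],[0.23,0.011,0.24,0],[0.27,0.013,0.26,0]]
  ]
}}

```text
clock: 14.95
tool_pos: [0.6024, 0.0574, 0.162]
orientation: [-180.0, -0.0, 2.7]
force: [-2.3, -0.1, -3.2]
opening: 0.0139
gripper_force: 30.0
```

Call:
{"api": "send_rows", "payload": {
  "increments": [
    [[0.04,0.002,0.02,0],[0.08,0.004,0.04,0],[0.12,0.006,0.06,0],[0.15,0.007,0.07,0],[0.15,0.007,0.07,0]]
  ]
}}

```text
clock: 15.58
tool_pos: [0.6323, 0.0587, 0.1757]
orientation: [-180.0, -0.0, 2.7]
force: [-1.1, -0.2, -4.2]
opening: 0.0136
gripper_force: 30.0
```

Run:
```python
from h import *
o=ctrl.get_obs();print(o['tool_pos'],o['orientation'],o['force'],o['moment'],o['opening'],o['gripper_force'])
a=snap('scene','s6.png');b=snap('wrist','w6.png')
c=lambda im:cv2.cvtColor(im,cv2.COLOR_RGB2BGR)
cv2.imwrite('pics/c6.png',np.hstack([cv2.resize(c(a[90:250,200:360]),(400,400)),cv2.resize(c(b[0:320,90:410]),(400,400))]))
```

```text
[0.63233159 0.05873707 0.17566176] [-1.79995295e+02 -3.64461348e-02  2.69977507e+00] [-1.07977514 -0.17992725 -4.236742  ] [-0.02156767  0.61445992 -0.01252156] 0.013619399086367856 29.999970495700836
```

View pics/c6.png

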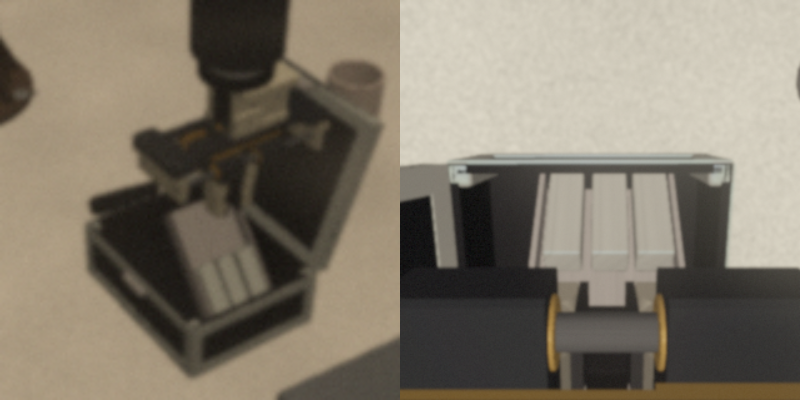

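The tray is tipped to about 50° and the three bars have slid forward to the far wall. I'll draw the tray back so they drop off the lip.

Call:
{"api": "send_rows", "payload": {
  "increments": [
    [[-0.08,-0.004,0.0,0],[-0.18,-0.008,0.0,0],[-0.3,-0.014,0.0,0],[-0.42,-0.02,0.02,0],[-0.52,-0.024,0.06,0],[-0.58,-0.028,0.1,0],[-0.6,-0.028,0.15,0],[-0.6,-0.028,0.15,0]]
  ]
}}

```text
clock: 16.68
tool_pos: [0.5126, 0.0534, 0.207]
orientation: [-179.9, -0.2, 2.7]
force: [-0.2, -0.8, -1.9]
opening: 0.0136
gripper_force: 30.0
```

Run:
```python
from h import *
o=ctrl.get_obs();print(o['tool_pos'],o['orientation'],o['force'],o['moment'],o['opening'],o['gripper_force'])
a=snap('scene','s7.png');b=snap('wrist','w7.png')
c=lambda im:cv2.cvtColor(im,cv2.COLOR_RGB2BGR)
cv2.imwrite('pics/c7.png',np.hstack([cv2.resize(c(a[90:250,200:360]),(400,400)),cv2.resize(c(b[0:320,90:410]),(400,400))]))
```

```text
[0.51260166 0.05343566 0.20696431] [-1.79948535e+02 -1.64915096e-01  2.72563653e+00] [-0.17404646 -0.81008994 -1.93162451] [-0.05385226 -0.0490974  -0.02398578] 0.013555605481116634 29.999768435955048
```

View pics/c7.png

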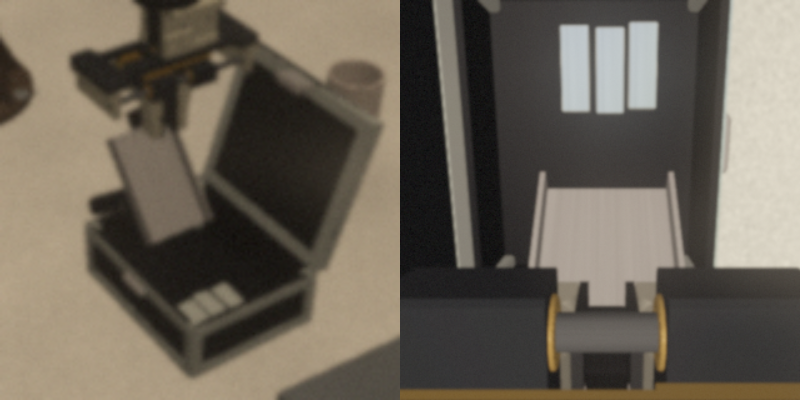

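All three bars lie flat on the case floor by the far wall, and the tray is empty. I'll raise it, carry it back to its old place, and roll it flat by pressing the lip on the bench.

Call:
{"api": "send_rows", "payload": {
  "increments": [
    [[0,0,0.15,0],[0,0,0.3,0],[0,-0.1,0.35,-0.01],[0.05,-0.25,0.35,-0.02],[0.1,-0.42,0.35,-0.031],[0.15,-0.6,0.35,-0.031],[0.2,-0.78,0.35,-0.031],[0.25,-0.92,0.35,-0.031],[0.29,-1,0.35,-0.031],[0.29,-1,0.35,-0.031]]
  ]
}}

```text
clock: 18.02
tool_pos: [0.5696, -0.1483, 0.2742]
orientation: [-180.0, 0.1, -0.1]
force: [-0.3, -0.3, -2.1]
opening: 0.0138
gripper_force: 30.0
```

Call:
{"api": "send_rows", "payload": {
  "increments": [
    [[0,-0.15,0,0],[0,-0.3,0,0],[0,-0.45,-0.1,0],[0,-0.505,-0.25,0],[0,-0.505,-0.4,0],[0,-0.505,-0.5,0],[0,-0.505,-0.5,0]]
  ]
}}

```text
clock: 18.9
tool_pos: [0.5684, -0.2471, 0.1737]
orientation: [-179.9, 0.2, 0.1]
force: [0.0, -0.9, -1.3]
opening: 0.0135
gripper_force: 30.0
```

Run:
```python
from h import *
o=ctrl.get_obs();print(o['tool_pos'],o['orientation'],o['force'],o['moment'])
snap('wrist','w8.png');snap('scene','s8.png')
for n in ['wrist','scene']:
  for r in ctrl.spot_point('tray_lip',n)[:1]:print(n,r,atz(n,r['pixel'],.04))
```

```text
[ 0.56843283 -0.24711904  0.17370671] [-1.79948950e+02  2.16907490e-01  5.75261404e-02] [ 0.03640103 -0.93642888 -1.26730255] [-0.00292868 -0.07263056 -0.03689842]
wrist {'pixel': [149.9, 255.4], 'conf': 0.82} [ 0.59972002 -0.24806185  0.04      ]
scene {'pixel': [241.6, 187.5], 'conf': 0.73} [ 0.59681485 -0.23865004  0.04      ]
```

Call:
{"api": "send_rows", "payload": {
  "increments": [
    [[0,0,-0.08,0],[0,0,-0.15,0],[0,0,-0.19,0],[-0.06,0,-0.22,0],[-0.12,0,-0.25,0],[-0.12,0,-0.25,0]]
  ]
}}

```text
clock: 19.85
tool_pos: [0.5453, -0.2482, 0.1268]
orientation: [180.0, -0.1, 0.0]
force: [-0.3, 0.9, 3.5]
opening: 0.0138
gripper_force: 30.0
```

Call:
{"api": "send_rows", "payload": {
  "increments": [
    [[-0.06,0,-0.04,0],[-0.12,0,-0.075,0],[-0.17,0,-0.12,0],[-0.22,0,-0.165,0],[-0.265,0,-0.215,0],[-0.31,0,-0.265,0],[-0.345,0,-0.325,0],[-0.375,0,-0.38,0],[-0.375,0,-0.39,0],[-0.375,0,-0.39,0]]
  ]
}}

```text
clock: 21.1
tool_pos: [0.4708, -0.248, 0.0475]
orientation: [180.0, 0.0, 0.0]
force: [-0.3, -1.1, -0.1]
opening: 0.0134
gripper_force: 30.0
```

Run:
```python
from h import *
o=ctrl.get_obs();print(o['tool_pos'],o['orientation'],o['force'],o['moment'])
a=snap('scene','s9.png');b=snap('wrist','w9.png')
c=lambda im:cv2.cvtColor(im,cv2.COLOR_RGB2BGR)
cv2.imwrite('pics/c9.png',np.hstack([cv2.resize(c(a[160:280,130:250]),(400,400)),cv2.resize(c(b[0:320,90:410]),(400,400))]))
for n in ['wrist','scene']:
  for r in ctrl.spot_point('tray_lip',n)[:1]:print(n,r,atz(n,r['pixel'],.004))
```

```text
[ 0.47082415 -0.24796763  0.04753874] [1.79997432e+02 5.50197819e-03 4.44602518e-02] [-0.31620696 -1.13157853 -0.0940017 ] [-0.10539029  0.15722703  0.00024706]
wrist {'pixel': [108.7, 254.9], 'conf': 0.69} [ 0.53598111 -0.24783618  0.004     ]
scene {'pixel': [250.5, 186.6], 'conf': 0.95} [ 0.59257087 -0.24332956  0.004     ]
```

Call:
{"api": "send_rows", "payload": {
  "increments": [
    [[0,0,0,0],[0,0,0,0],[0,0,0,0],[0,0,0,0],[0,0,0,0],[0,0,0,0]]
  ],
  "jaw": 0.8
}}

```text
clock: 22.05
tool_pos: [0.4707, -0.2479, 0.0476]
orientation: [-180.0, 0.0, 0.0]
force: [0.4, -0.0, 0.3]
opening: 0.0669
gripper_force: 0.0
```

Call:
{"api": "send_rows", "payload": {
  "increments": [
    [[0,0,0.15,0],[0,0,0.4,0],[0,0,0.7,0],[0,0,0.75,0],[0,0,0.75,0]]
  ]
}}

```text
clock: 22.68
tool_pos: [0.4709, -0.2479, 0.1982]
orientation: [-180.0, -0.1, 0.0]
force: [0.2, -0.5, -0.5]
opening: 0.0702
gripper_force: 0.0
```

Run:
```python
from h import *
np.set_printoptions(precision=4,suppress=True)
o=ctrl.get_obs();print(o['tool_pos'],o['force'],o['opening'])
a=snap('scene','s10.png');b=snap('wrist','w10.png')
for t,z in [('tray_lip',.004),('tray_grip',.07),('tray',0)]:
  ob=[]
  for n in ['wrist','scene']:
    for r in ctrl.spot_point(t,n)[:1]:print(t,n,r['pixel'],r['conf'],atz(n,r['pixel'],z)); ob.append((n,r['pixel']))
  if len(ob)==2: print('  tri',tri(ob))
snap('top','t10.png')
ob=[(n,ctrl.spot_point('lid_edge',n)[0]['pixel']) for n in ['scene','top']]; print('edge',tri(ob))
ob=[(n,ctrl.spot_point('lid_hinge',n)[0]['pixel']) for n in ['scene','top']]; print('hinge',tri(ob),[atz(n,p,.075) for n,p in ob])
```

```text
[ 0.4709 -0.2479  0.1982] [ 0.2152 -0.5146 -0.4556] 0.07017069198123385
tray_lip wrist [35.4, 257.1] 0.8 [ 0.5986 -0.2493  0.004 ]
tray_lip scene [252.7, 188.0] 0.86 [ 0.6018 -0.2433  0.004 ]
  tri [ 0.5998 -0.2462  0.0026]
tray_grip wrist [198.2, 255.5] 0.57 [ 0.4588 -0.2481  0.07  ]
tray_grip scene [207.5, 163.4] 0.88 [ 0.4707 -0.2522  0.07  ]
  tri [ 0.455  -0.2481  0.0559]
tray wrist [103.5, 254.9] 0.73 [ 0.5374 -0.2475  0.    ]
tray scene [239.3, 173.4] 0.78 [ 0.5316 -0.2568  0.    ]
  tri [ 0.5362 -0.2526  0.0033]
edge [0.5602 0.2243 0.2465]
hinge [0.5632 0.1545 0.0854] [array([0.5518, 0.1605, 0.075 ]), array([0.5655, 0.1577, 0.075 ])]
```

The tray is down flat: lip at x 0.600, grip at x 0.459, which is the expected 141 mm apart. The lid is at about 1.91 rad, with its hinge at y≈0.150. I'll shut the fingers, pass over the lid, and push it closed from its outer side.

Call:
{"api": "send_rows", "payload": {
  "increments": [
    [[0,0,0.25,0],[0,0,0.55,0],[0,0.2,0.75,0],[0.1,0.45,0.75,0],[0.2,0.72,0.75,0],[0.3,1,0.75,0],[0.3,1,0.75,0]]
  ],
  "jaw": 0.0
}}

```text
clock: 24.2
tool_pos: [0.5316, -0.0447, 0.347]
orientation: [-180.0, 0.0, 0.3]
force: [0.1, 0.3, -0.2]
opening: 0.0058
gripper_force: 0.0
```

Call:
{"api": "send_rows", "payload": {
  "increments": [
    [[0.05,0.25,0,0],[0.1,0.5,0,0],[0.17,0.75,0,0],[0.17,1,0,0],[0.17,1,0,0]]
  ]
}}

```text
clock: 24.82
tool_pos: [0.5646, 0.1542, 0.3467]
orientation: [180.0, 0.1, 0.2]
force: [-0.6, -1.6, -1.0]
opening: 0.0002
gripper_force: 0.0
```

Call:
{"api": "send_rows", "payload": {
  "increments": [
    [[0,0.25,0,0],[0,0.5,0,0],[0,0.7,0,0],[0,0.72,-0.15,0],[0,0.72,-0.35,0],[0,0.72,-0.5,0],[0,0.72,-0.6,0],[0,0.72,-0.6,0]]
  ]
}}

```text
clock: 25.82
tool_pos: [0.5643, 0.2943, 0.2261]
orientation: [179.9, 0.1, -0.0]
force: [0.6, -0.3, 0.1]
opening: 0.0004
gripper_force: 0.0
```

Call:
{"api": "send_rows", "payload": {
  "increments": [
    [[0,-0.1,0,0],[0,-0.2,0,0],[0,-0.28,0.01,0],[0,-0.36,0.02,0],[0,-0.44,0.03,0],[0,-0.5,0.045,0],[0,-0.535,0.045,0]]
  ]
}}

```text
clock: 26.7
tool_pos: [0.5647, 0.1882, 0.2368]
orientation: [-180.0, -0.0, 0.0]
force: [0.0, 3.4, 2.5]
opening: 0.0002
gripper_force: 1.7
```

Call:
{"api": "send_rows", "payload": {
  "increments": [
    [[0,-0.07,0,0],[0,-0.14,0,0],[0,-0.21,-0.01,0],[0,-0.28,-0.02,0],[0,-0.35,-0.045,0],[0,-0.41,-0.067,0],[0,-0.46,-0.095,0],[0,-0.5,-0.12,0]]
  ]
}}

```text
clock: 27.7
tool_pos: [0.5644, 0.0882, 0.2121]
orientation: [180.0, 0.0, 0.0]
force: [0.3, 1.4, 2.5]
opening: 0.0005
gripper_force: 1.0
```

Call:
{"api": "send_rows", "payload": {
  "increments": [
    [[0,-0.045,-0.03,0],[0,-0.09,-0.06,0],[0,-0.13,-0.1,0],[0,-0.165,-0.135,0],[0,-0.2,-0.175,0],[0,-0.235,-0.21,0]]
  ]
}}

```text
clock: 28.45
tool_pos: [0.5645, 0.0417, 0.1698]
orientation: [-180.0, 0.0, 0.0]
force: [0.6, 0.3, 0.5]
opening: 0.0004
gripper_force: 0.6
```

Run:
```python
from h import *
np.set_printoptions(precision=4,suppress=True)
o=ctrl.get_obs();print(o['tool_pos'],o['force'],o['joint_pos'])
for n in ['scene','top']: snap(n,n+'11.png')
ob=[(n,r['pixel']) for n in ['scene','top'] for r in ctrl.spot_point('lid_edge',n)[:1]]; print('edge',ob,tri(ob) if len(ob)>1 else '')
```

```text
[0.5645 0.0417 0.1698] [0.6114 0.3055 0.4797] [ 24.0195  12.9169 -17.8701  -0.0208 -59.2376  66.0271]
edge [('scene', [160.9, 260.7]), ('top', [194.0, 247.6])] [0.566  0.0059 0.1931]
```

The lid is at about 34° and following. I'll go on down towards the catch.

Call:
{"api": "send_rows", "payload": {
  "increments": [
    [[0,-0.04,-0.06,0],[0,-0.07,-0.12,0],[0,-0.1,-0.18,0],[0,-0.12,-0.23,0],[0,-0.13,-0.27,0],[0,-0.135,-0.3,0],[0,-0.135,-0.3,0]]
  ]
}}

```text
clock: 29.52
tool_pos: [0.5643, 0.0149, 0.11]
orientation: [180.0, 0.1, 0.0]
force: [0.4, -0.5, 0.3]
opening: 0.0002
gripper_force: 0.0
```

Call:
{"api": "send_rows", "payload": {
  "increments": [
    [[0,-0.01,-0.025,0],[0,-0.01,-0.05,0],[0,-0.01,-0.05,0]]
  ]
}}

```text
clock: 29.9
tool_pos: [0.565, 0.013, 0.101]
orientation: [180.0, -0.1, 0.1]
force: [-0.0, -0.3, 0.3]
opening: 0.0004
gripper_force: 0.4
```

Call:
{"api": "send_rows", "payload": {
  "increments": [
    [[0,0,-0.015,0],[0,0,-0.03,0],[0,0,-0.03,0]]
  ]
}}

```text
clock: 30.28
tool_pos: [0.5646, 0.013, 0.0945]
orientation: [-180.0, -0.0, 0.0]
force: [-0.1, 0.7, 0.4]
opening: 0.0006
gripper_force: 0.0
```

Call:
{"api": "send_rows", "payload": {
  "increments": [
    [[0,0,-0.01,0],[0,0,-0.02,0],[0,0,-0.02,0]]
  ]
}}

```text
clock: 30.65
tool_pos: [0.5647, 0.0132, 0.0916]
orientation: [180.0, -0.0, 0.1]
force: [-5.3, 1.4, 13.5]
opening: 0.0004
gripper_force: 6.4
```

Call:
{"api": "send_rows", "payload": {
  "increments": [
    [[0,0,-0.005,0],[0,0,-0.01,0],[0,0,-0.01,0]]
  ]
}}

```text
clock: 31.02
tool_pos: [0.5648, 0.0132, 0.0914]
orientation: [180.0, -0.1, 0.1]
force: [-11.8, 1.3, 27.6]
opening: 0.0004
gripper_force: 14.1
```

Call:
{"api": "send_rows", "payload": {
  "increments": [
    [[0,0,-0.005,0],[0,0,-0.01,0],[0,0,-0.01,0]]
  ]
}}

```text
clock: 31.4
tool_pos: [0.5649, 0.0131, 0.0911]
orientation: [180.0, -0.1, 0.1]
force: [-17.7, 3.7, 42.9]
opening: 0.0003
gripper_force: 21.8
```

It meets a hard stop at tip height 0.091, which is rim plus lid thickness, so the lid is fully shut. I'll back off and check.

Call:
{"api": "send_rows", "payload": {
  "increments": [
    [[0,0,0.05,0],[0,0,0.3,0],[0,0,0.6,0],[0,0,0.9,0],[-0.2,0.2,1,0],[-0.5,0.5,1,0],[-0.8,0.8,1,0],[-0.9,1,1,0],[-0.9,1,1,0]]
  ]
}}

```text
clock: 32.52
tool_pos: [0.3828, 0.215, 0.2866]
orientation: [-179.9, -0.0, 0.2]
force: [0.3, 0.0, 0.1]
opening: 0.0
gripper_force: 0.0
```

Run:
```python
from h import *
np.set_printoptions(precision=4,suppress=True)
o=ctrl.get_obs();print(o['tool_pos'],o['force'])
a=snap('scene','s12.png');b=snap('top','t12.png')
ob=[(n,r['pixel']) for n in ['scene','top'] for r in ctrl.spot_point('lid_edge',n)[:1]]; print('edge',ob,tri(ob) if len(ob)>1 else '')
ob=[(n,r['pixel']) for n in ['scene','top'] for r in ctrl.spot_point('tray_lip',n)[:1]]; print('lip',ob,tri(ob) if len(ob)>1 else '')
c=lambda im:cv2.cvtColor(im,cv2.COLOR_RGB2BGR)
cv2.imwrite('pics/c12.png',np.hstack([cv2.resize(c(a[100:320,70:400]),(400,267)),cv2.resize(c(b[100:320,90:420]),(400,267))]))
```

```text
[0.3828 0.215  0.2866] [0.2791 0.05   0.0944]
edge [('scene', [195.3, 247.6]), ('top', [194.6, 257.7])] [ 0.5731 -0.0329  0.0946]
lip [('scene', [251.9, 189.0]), ('top', [190.2, 318.4])] [ 0.6062 -0.2453  0.0122]
```

View pics/c12.png

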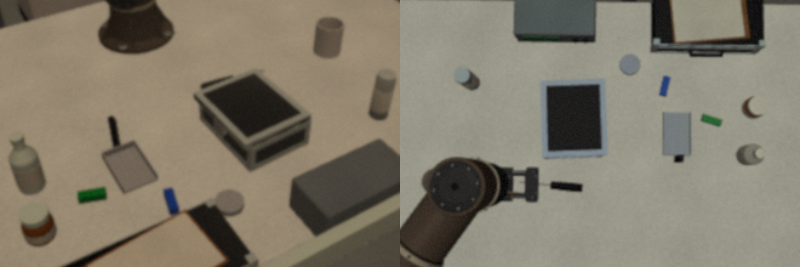

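The final picture shows the lid shut flat, with its edge at z≈0.095 (0.091 expected). The tray is flat and empty at top crop (135,677), and the other things are undisturbed. Handing in.

```bash
python3 -c "
from plant import ctrl
print(ctrl.close_job())"
```

```text
the job is handed in; nothing more can be done
None
```

I handed the job in at about 33 s with all three bars in the case, the lid pressed shut and the empty tray flat on the bench; the last push on the lid with the fingertips reached 43 N at the wrist, and I don't know whether that counts against the 40 N limit, which is set for the arm and gripper body.

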